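# Tip the pipette-tip carton onto the riser board

## Robot

A 6-joint arm with a two-finger parallel gripper is mounted at the origin on the work surface; the furniture and walls round the work are solid. World frame = base frame: x ahead of the robot, y to its left, z up, the work surface at z = 0. Lengths are in m, angles in degrees, forces in N, time in s.
With the tool pointing down it reaches from about 0.3 to 0.825 m from the base axis. Payload 5.4 kg.
Tool frame: the origin (TCP) lies midway between the tips of the shut fingers; the grasp point (between the pads) lies 19 mm behind it (grasp_offset is the distance from the TCP to the grasp point, in m); z points along the fingers, y is the line along which they close (so a half turn about z gives the same grasp; the last joint's range is limited). The gripper opens to 92 mm and grips with 3 to 60 N. Pads are 20 mm wide; open, the fingers measure 128 mm over their backs; the gripper's body (75 mm by 189 mm) begins 69 mm behind the grasp point.
Start: joints at [61.759, 9.076, 91.501, -0, 79.423, -12.038], TCP at [0.16, 0.552, 0.215] pointing down, gripper open.
Joint ranges: [-166.64, 166.64], [-54.1, 131.32], [10.49, 154.53], [-73.88, 253.88], [9.74, 151.15], [-171.62, 171.62]. Speed limits (degrees/s): [147.25, 147.25, 180, 180, 180, 180].

## Interface

Orientations are given as a 3x3 rotation matrix whose columns are the frame's x, y, z axes.
In Python, from bench import state, capture, hand_in, grasp_offset gives the robot as it stands.
- The arm moves only by the shell command python3 -m creep 'ROWS' [FORCE]. ROWS is JSON, a list of rows, each a list of 7 numbers: the opening, from -1 (shut) to 1 (fully open), then the shift along the tool's x, y, z in cm, then the turn, a rotation vector about the tool's x, y, z in rad. A call has 1 to 20 rows; each row is the pose to reach, as a shift and turn from the pose commanded when the call began, along the tool's axes at that moment; what a row does not reach only later rows make up. A row lasts 1/8 s, in which the tool goes at most 62.5 mm and 10.7 degrees, less where a joint would pass 70% of its speed; a pose out of reach is approached as far as the arm can. A call with a gripper value outside its range is refused whole. The fingers move at their own pace and stop on an object; FORCE is the grip in N (left out, the last holds). Time passes only in rows, so rows that repeat a pose let the fingers close. It gives the time, the measured TCP pose, the force, the opening and the grip force at its end, in the units of the state.
- state(): the state, without advancing time (a new reading comes with each control period).
- capture(name): name is "side" or "top" or "wrist"; returns a dict with "frame" (480x640x3 uint8, red, green, blue), "mtx" (3x3 intrinsics, pixels), "position" and "attitude" of the camera in the world; the wrist camera has in their place "tool_from_camera" (4x4, takes a point from camera to tool coordinates, whose origin is the TCP and whose axes are the flange's). Camera axes: x right, y down, z forward; pixel columns grow to the right and rows downward; lengths in m; the calibration is good to about 2 mm. A picture is of the moment at which its call begins: read the wrist's pose just before it. There is no depth.
- hand_in(): hands the job in; it is judged then, once.
The state is a dict: "clock": time; "qpos": joint angles; "qd": joint speeds; "joint_torque": joint torques, N m; "position": TCP position; "orientation": TCP orientation; "ft_force": force on the tool from outside, world axes, zero at the start; "ft_torque": the same for the moment, N m; "opening": finger opening in m; "grip_force": force on a finger pad.
Only numpy, scipy, OpenCV 4.12 (cv2) and the standard library are available. Lean on these libraries where they do the work, as an engineer would, in place of code of your own. Each camera call takes 0.05 s, during which the arm holds its last target. There are 200 camera calls.

## Task

The white and green pipette-tip carton has been left standing on its end at the metal-trimmed edge of the low white riser board. Push its top so that it tips over the board's edge, without picking it up, and comes to lie flat on the board on its underside, with its long side square to that edge. Leave the white and blue filter carton to the right of the board where it stands.

Things in the scene. Friction and masses are not known exactly. Their poses are not given: they have to be found in the camera images.
- tip_box: Light carton (0.12 kg), white with green print, 65 x 110 x 70 mm along own x, y, z. Origin: centre of its underside (65 x 110 face); own z points from underside to top. At the start it stands on end, 110 mm tall, own y up, origin 55 mm above the worktop, underside facing the board's metal edge about 5 mm away, top face (70 mm from it) turned away from the board. Tipped over the edge, it falls by itself past about 40 degrees.
- board: Low riser board, white with a metal strip along one edge (the metal edge), 115 mm deep, 180 mm wide, 14 mm thick, fixed to the worktop. Origin on the worktop under the middle of the metal edge; own x points from that edge across the board (at yaw 0 straight away from the robot; turned up to 75 degrees left or 17 right), own y along the edge. The metal edge is the stop: a carton tipped over it lies on the board with its foot end overhanging by about 14 mm.
- filter_box: Bystander: white and blue filter-paper carton, 68 x 68 x 60 mm high, standing on the worktop to the right of the board. Origin at the centre of its underside.
Things that resemble listed ones, but are neither listed nor needed, are in the scene too. What is shaped like the tip_box but yellow is not meant.

How it is judged:
By the outcome, as a careful person would: the job done as asked, in the order asked, and still so for the second after the job is handed in, with the robot touching nothing.
It also fails if it takes over 32 s, if anything falls off the work surface, if the arm or the gripper's body presses on something with over 40 N, if the wrist force passes 120 N, or if a joint passes its speed limit or range.

## Working session

There is one attempt and no reset: what is moved stays moved. The work goes in short steps, Python scripts to look and compute and a shell command to move; the robot and the scene stay as the last step left them, time stands still between calls to the robot, and variables do not carry over. Pictures are saved under pics/ and viewed, at most 10 in all, crops included, and the job is handed in when it is done.

```bash
ls; mkdir -p pics; python3 - <<'E'
from bench import *
import cv2
import numpy as np
for n in("top","side"):
    c=capture(n); cv2.imwrite(f"pics/{n}0.png",c["frame"][:,:,::-1]); print(n,c["mtx"],c["position"],c["attitude"])
s=state();print(s["clock"],s["position"],s["orientation"],s["opening"],s["ft_force"],grasp_offset)
E
```

```text
pics
top [[449.68517423   0.         318.62932282]
 [  0.         449.68517423 235.94211883]
 [  0.           0.           1.        ]] [ 0.27655559 -0.35658812  0.90433173] [[-2.26180905e-02 -9.84783201e-01  1.72309226e-01]
 [-9.99738164e-01  2.28773311e-02 -4.81442197e-04]
 [-3.46785902e-03 -1.72274998e-01 -9.85042790e-01]]
side [[604.28491176   0.         329.65087246]
 [  0.         604.28491176 234.70620706]
 [  0.           0.           1.        ]] [0.2903897  0.38567901 0.61892799] [[-0.99038625 -0.07172723  0.11828051]
 [-0.13788359  0.5804908  -0.80250766]
 [-0.0110991  -0.81110149 -0.58480012]]
0.1 [0.16019529 0.55166309 0.21374193] [[-9.60283834e-01  2.79023916e-01 -7.82627571e-04]
 [ 2.79024799e-01  9.60282800e-01 -1.45102872e-03]
 [ 3.46672080e-04 -1.61177192e-03 -9.99998641e-01]] 0.09206866923200835 [0.96903866 0.4262495  0.00776055] 0.0187
```

View pics/top0.png

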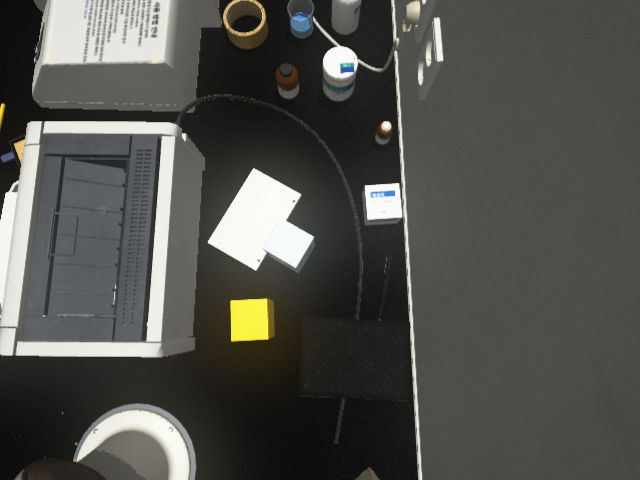

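View pics/side0.png

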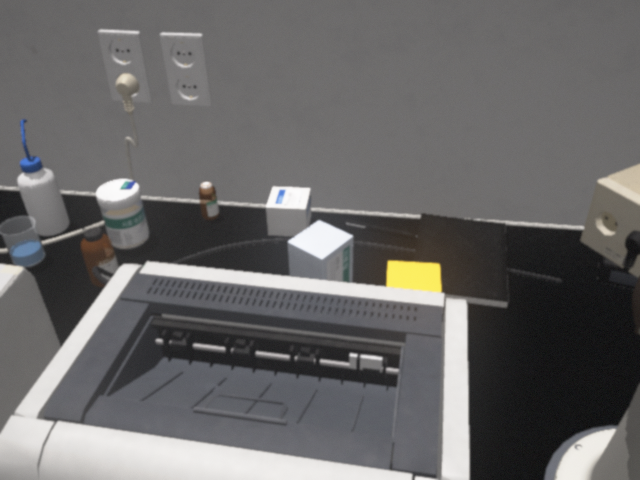

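The top view shows the board with corners near (254,169), (301,194), (257,270) and (208,241). The carton stands at its lower-right edge around (289,245), the filter box is at (382,204) and the yellow decoy at (252,320). The side view shows the carton at (321,255).

```bash
cat > h.py <<'E'
import numpy as np, cv2
def ray(c,u,v,z):
    d=np.array(c["attitude"])@np.linalg.solve(np.array(c["mtx"]),[u,v,1.]); p=np.array(c["position"])
    return p+d*(z-p[2])/d[2]
def pix(c,P):
    q=np.array(c["mtx"])@(np.array(c["attitude"]).T@(np.array(P)-np.array(c["position"]))); return q[:2]/q[2]
E
python3 - <<'E'
from bench import *
from h import *
c=capture("top");f=c["frame"][150:290,195:415,::-1]
cv2.imwrite("pics/crop.png",cv2.resize(f,None,fx=3.6,fy=3.6,interpolation=cv2.INTER_CUBIC))
for n,p,z in[("b",(254,169),.014),("b",(301,194),.014),("b",(257,270),.014),("b",(208,241),.014)]:print(n,ray(c,*p,z))
for p in[(363,186),(399,183),(402,217),(366,219)]:print("f",ray(c,*p,.06))
E
```

```text
b [ 0.57567837 -0.22678785  0.014     ]
b [ 0.52012494 -0.32297391  0.014     ]
b [ 0.3665373  -0.23319188  0.014     ]
b [ 0.42714954 -0.13473228  0.014     ]
f [ 0.52074296 -0.44542684  0.06      ]
f [ 0.52512581 -0.51564002  0.06      ]
f [ 0.4574274  -0.51778171  0.06      ]
f [ 0.45512118 -0.44858201  0.06      ]
```

View pics/crop.png

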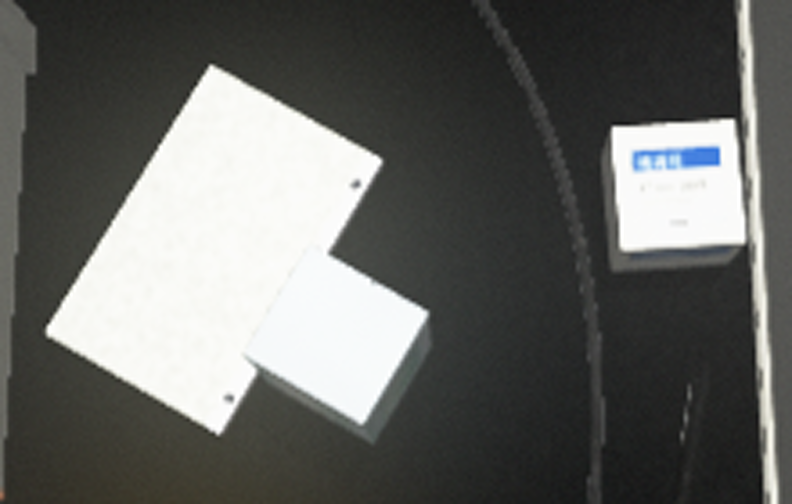

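The crop confirms it: the carton's top-face corners are at crop (315,247), (430,313), (363,425) and (245,355). It stands nearly square to the board edge. Next I measure the carton, the yellow box and the printer height, which matters for the travel path.

```bash
python3 - <<'E'
from bench import *
from h import *
c=capture("top");s=capture("side")
P=[ray(c,195+u/3.6,150+v/3.6,.11)[:2] for u,v in[(315,247),(430,313),(363,425),(245,355)]]
P=np.array(P);print(P,P.mean(0))
for i in range(4):
    d=P[(i+1)%4]-P[i];print(np.linalg.norm(d),np.degrees(np.arctan2(d[1],d[0])))
ex=np.array([.5,.866]);M=np.array([.4433,-.2781])
print("rel to edge x,y",[( (p-M)@ex,(p-M)@[-.866,.5]) for p in P])
def tri(a,b):
    A=[];B=[]
    for cc,(u,v) in((c,a),(s,b)):
        R=np.array(cc["attitude"]);t=-R.T@np.array(cc["position"]);K=np.array(cc["mtx"])@np.c_[R.T,t]
        A+= [u*K[2]-K[0],v*K[2]-K[1]]
    X=np.linalg.svd(np.array(A))[2][-1];return X[:3]/X[3]
print("printer",tri((172,122),(148,264)),tri((163,357),(467,296)))
print("tall case L",[ray(c,u,v,.3) for u,v in((200,30),(35,100))])
for p in((231,300),(268,299),(269,339),(231,341)):print("yel",ray(c,*p,.07)[:2],ray(c,*p,.11)[:2])
E
```

```text
[[ 0.44878529 -0.29246545]
 [ 0.41385522 -0.34943527]
 [ 0.35870701 -0.31529926]
 [ 0.39485437 -0.25727179]] [ 0.40405047 -0.30361794]
0.06682566770275698 -121.51383095170252
0.0648582442792189 148.24305000436402
0.0683653430973937 58.079762885685206
0.0643982707753335 -33.12723330928176
rel to edge x,y [(np.float64(-0.009697833193642423), np.float64(-0.01193298389786081)), (np.float64(-0.07649872994226968), np.float64(-0.010168453358446485)), (np.float64(-0.07451105913524324), np.float64(0.05465789873469756)), (np.float64(-0.006185581188996118), np.float64(0.052368018354582824))]
printer [ 0.58269314 -0.11864227  0.19532475] [ 0.21723583 -0.11228779  0.18865695]
tall case L [array([ 0.69666028, -0.18783395,  0.3       ]), array([0.59098769, 0.04801954, 0.3       ])]
yel [ 0.30668517 -0.19318424] [ 0.30524068 -0.20101824]
yel [ 0.30696013 -0.26124179] [ 0.30550246 -0.26581294]
yel [ 0.23510137 -0.26282251] [ 0.23708879 -0.26731787]
yel [ 0.23311038 -0.19399072] [ 0.23519326 -0.20178606]
```

```bash
python3 - <<'E'
from bench import *
from h import *
s=state();p=np.array(s["position"]);R=np.array(s["orientation"])
a=np.radians(np.linspace(73.8,-45.5,18)[1:])
r=np.linspace(.575,.52,18)[1:]
yaw0=np.degrees(np.arctan2(R[1,1],R[0,1]))
for i,(A,q) in enumerate(zip(a,r)):
    d=R.T@(np.array([q*np.cos(A),q*np.sin(A),.39])-p)*100
    print(np.round(d,1),round(np.radians(yaw0+30.3)*(i+1)/17,2))
E
```

```text
[ -7.   -0.7 -17.6] 0.11
[-13.8  -2.3 -17.6] 0.21
[-20.3  -4.7 -17.6] 0.32
[-26.4  -7.9 -17.6] 0.43
[-32.1 -11.8 -17.6] 0.53
[-37.3 -16.3 -17.6] 0.64
[-41.8 -21.3 -17.6] 0.75
[-45.6 -26.9 -17.6] 0.85
[-48.7 -32.8 -17.6] 0.96
[-51.  -39.1 -17.6] 1.07
[-52.6 -45.5 -17.6] 1.18
[-53.3 -52.1 -17.6] 1.28
[-53.3 -58.6 -17.5] 1.39
[-52.4 -65.1 -17.5] 1.5
[-50.8 -71.3 -17.5] 1.6
[-48.4 -77.3 -17.5] 1.71
[-45.3 -82.9 -17.5] 1.82
```

```bash
python3 -m creep '[[-0.48,0,0,-6,0,0,0],[-0.48,0,0,-12,0,0,0],[-0.48,-2,0,-17.6,0,0,0],[-0.48,-7,-0.7,-17.6,0,0,0.11],[-0.48,-13,-2,-17.6,0,0,0.21],[-0.48,-18.5,-4,-17.6,0,0,0.32],[-0.48,-24,-6.6,-17.6,0,0,0.42],[-0.48,-29.2,-9.8,-17.6,0,0,0.52],[-0.48,-34,-13.5,-17.6,0,0,0.62],[-0.48,-38.4,-17.6,-17.6,0,0,0.72],[-0.48,-42.4,-22.2,-17.6,0,0,0.82],[-0.48,-45.8,-27.2,-17.6,0,0,0.92],[-0.48,-48.6,-32.6,-17.6,0,0,1.02],[-0.48,-50.8,-38.4,-17.6,0,0,1.12],[-0.48,-52.3,-44.3,-17.6,0,0,1.22],[-0.48,-53.2,-50.3,-17.6,0,0,1.32],[-0.48,-53.4,-56.4,-17.6,0,0,1.42],[-0.48,-52.9,-62.5,-17.6,0,0,1.52],[-0.48,-51.3,-68.5,-17.6,0,0,1.62],[-0.48,-48.9,-74.3,-17.6,0,0,1.72]]'
python3 - <<'E'
from bench import *
from h import *
s=state();p=np.array(s["position"]);R=np.array(s["orientation"])
yaw=np.degrees(np.arctan2(R[1,1],R[0,1]))
M=np.array([.4433,-.2781]);ex=np.array([.505,.863]);ey=np.array([-.863,.505])
t=M-.12*ex+.0215*ey
print(yaw,"turn z",np.radians(yaw+30.3),R.T@(np.r_[t,.1]-p)*100, s["opening"],s["qpos"],s["clock"])
E
```

```text
clock: 2.75
position: [0.4216, -0.2992, 0.3902]
orientation: [[0.422, 0.907, -0.0], [0.907, -0.422, 0.0], [0.0, -0.0, -1.0]]
ft_force: [0.5, -1.6, -0.0]
opening: 0.0239
grip_force: 0.0
-24.94278066749093 turn z 0.09350111610377619 [-8.91680235 -2.18549571 29.02350709] 0.02391204584735469 [-4.87719904e+01 -2.59623529e+00  8.41535861e+01 -1.17287593e-03
  9.84598533e+01 -2.38293813e+01] 2.75
```

```bash
python3 -m creep '[[-0.48,-4.5,-1.1,2,0,0,0.05],[-0.48,-8.9,-2.2,5,0,0,0.094],[-0.48,-8.9,-2.2,11,0,0,0.094],[-0.48,-8.9,-2.2,17,0,0,0.094],[-0.48,-8.9,-2.2,23,0,0,0.094],[-0.48,-8.9,-2.2,27,0,0,0.094],[-0.48,-8.9,-2.2,29,0,0,0.094],[-0.48,-8.9,-2.2,29,0,0,0.094]]'
python3 - <<'E'
from bench import *
from h import *
s=state();p=np.array(s["position"]);R=np.array(s["orientation"])
c=capture("wrist");f=c["frame"].copy();T=np.array(c["tool_from_camera"])
W=np.eye(4);W[:3,:3]=R;W[:3,3]=p;W=W@T
c["attitude"]=W[:3,:3];c["position"]=W[:3,3];np.save("w1.npy",W);np.save("K.npy",c["mtx"])
M=np.array([.4433,-.2781]);ex=np.array([.505,.863]);ey=np.array([-.863,.505])
print(W[:3,3],(p[:2]-M)@ex,(p[:2]-M)@ey,p)
for q in[(-.0755,-.011),(-.0755,.054),(-.006,-.011),(-.006,.054)]:
    u=pix(c,np.r_[M+q[0]*ex+q[1]*ey,.11]);print(u);cv2.circle(f,tuple(int(x) for x in u),4,(255,0,0),1)
for q in[(0,-.09),(0,.09),(.115,.09),(.115,-.09)]:
    u=pix(c,np.r_[M+q[0]*ex+q[1]*ey,.014]);print(u);cv2.circle(f,tuple(int(np.clip(x,-999,999)) for x in u),4,(0,0,255),1)
cv2.imwrite("pics/w1.png",f[:,:,::-1])
E
```

```text
clock: 3.75
position: [0.3648, -0.3678, 0.0988]
orientation: [[0.502, 0.865, -0.002], [0.865, -0.502, 0.004], [0.002, -0.004, -1.0]]
ft_force: [-0.2, -0.6, 0.7]
opening: 0.0237
grip_force: 0.0
[ 0.39999522 -0.30672255  0.26963841] -0.11707161129677779 0.022482155521107466 [ 0.36476056 -0.36779779  0.09880255]
[399.44351467 212.60504215]
[253.24976896 211.92095496]
[409.38018802  39.98312043]
[245.77193237  39.41554565]
[498.06614797  71.64509993]
[220.4794265   70.62115738]
[ 207.36969204 -147.5036451 ]
[ 523.08250936 -146.82230735]
```

View pics/w1.png

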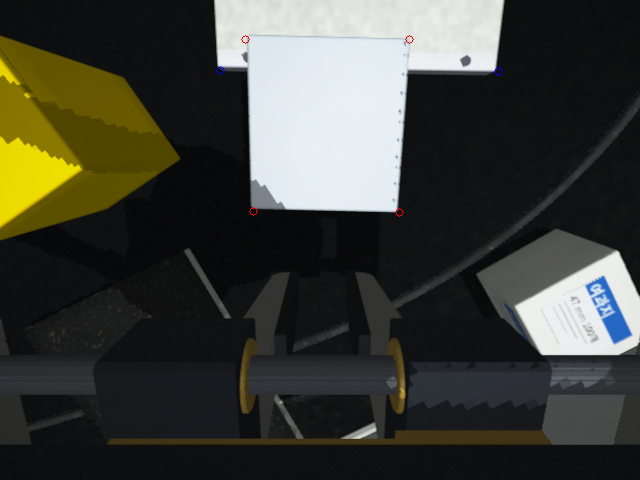

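The wrist view agrees with the estimates: the back edge of the carton's top is at row 211, columns 250–400, square to the tool. The board edge is at row about 71. Now I push along tool x.

```bash
python3 -m creep '[[-0.48,1.5,0,0,0,0,0],[-0.48,2.6,0,0,0,0,0],[-0.48,3,0,0,0,0,0],[-0.48,3.4,0,0,0,0,0],[-0.48,3.8,0,0,0,0,0],[-0.48,4.2,0,0,0,0,0],[-0.48,4.6,0,0,0,0,0],[-0.48,5,0,0,0,0,0],[-0.48,5.4,0,0,0,0,0],[-0.48,5.8,0,0,0,0,0],[-0.48,6.2,0,0,0,0,0]]'
python3 - <<'E'
from bench import *
from h import *
c=capture("top");w=capture("wrist")
a=cv2.resize(c["frame"][150:290,195:345],(400,373));b=cv2.resize(w["frame"],(400,300))
b=np.vstack([b,np.zeros((73,400,3),np.uint8)])
cv2.imwrite("pics/p1.png",np.hstack([a,b])[:,:,::-1])
E
```

```text
clock: 5.18
position: [0.3969, -0.3153, 0.1006]
orientation: [[0.502, 0.865, -0.0], [0.865, -0.502, 0.0], [0.0, -0.0, -1.0]]
ft_force: [0.3, 0.2, 1.3]
opening: 0.0237
grip_force: 0.3
```

View pics/p1.png

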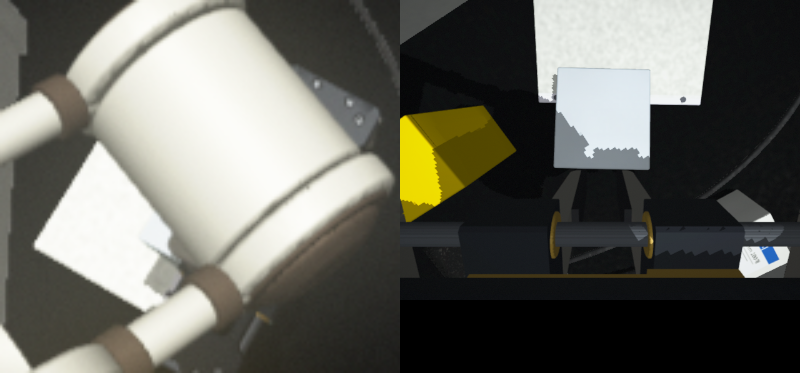

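Tipping has begun: the carton's top quad is foreshortened and still centred on the fingers. I continue.

```bash
python3 -m creep '[[-0.48,0.4,0,0,0,0,0],[-0.48,0.8,0,0,0,0,0],[-0.48,1.2,0,0,0,0,0],[-0.48,1.6,0,0,0,0,0],[-0.48,2.0,0,0,0,0,0],[-0.48,2.4,0,0,0,0,0],[-0.48,2.8,0,0,0,0,0],[-0.48,3.2,0,0,0,0,0],[-0.48,3.5,0,0,0,0,0],[-0.48,3.5,0,0,0,0,0]]'
python3 - <<'E'
from bench import *
from h import *
s=state();p=np.array(s["position"]);R=np.array(s["orientation"])
w=capture("wrist")
cv2.imwrite("pics/p2.png",w["frame"][:,:,::-1])
M=np.array([.4433,-.2781]);print((p[:2]-M)@[.505,.863])
E
```

```text
clock: 6.52
position: [0.4144, -0.2851, 0.1005]
orientation: [[0.502, 0.865, -0.0], [0.865, -0.502, 0.0], [0.0, -0.0, -1.0]]
ft_force: [0.6, -0.1, 0.7]
opening: 0.0237
grip_force: 0.0
-0.020600754028587926
```

View pics/p2.png

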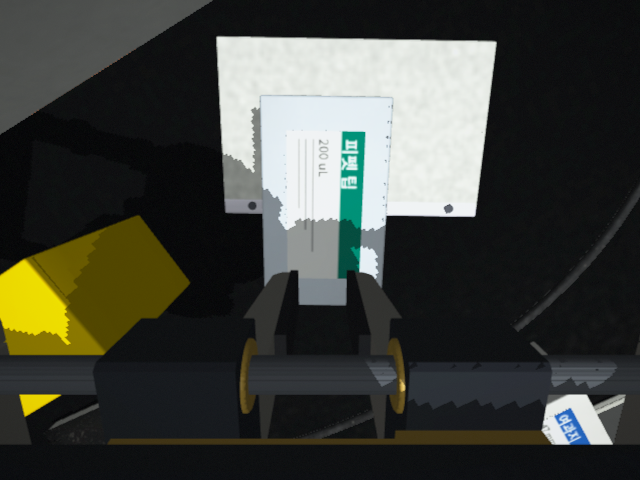

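The carton has fallen. Its top face shows at columns 260–392, front edge at row 96, over the board. I lift clear and then measure flatness, squareness and overhang.

```bash
python3 -m creep '[[-0.48,-1,0,-3,0,0,0],[-0.48,-4,0,-7,0,0,0],[-0.48,-8,0,-11,0,0,0],[-0.48,-11,0,-13,0,0,0],[-0.48,-11,0,-13,0,0,0],[-0.48,-11,0,-13,0,0,0]]'
python3 - <<'E'
from bench import *
from h import *
s=state();p=np.array(s["position"]);R=np.array(s["orientation"])
c=capture("wrist");f=c["frame"].copy()
W=np.eye(4);W[:3,:3]=R;W[:3,3]=p;W=W@np.array(c["tool_from_camera"])
c["attitude"]=W[:3,:3];c["position"]=W[:3,3]
np.savez("w3.npz",mtx=c["mtx"],attitude=W[:3,:3],position=W[:3,3])
M=np.array([.4433,-.2781]);ex=np.array([.505,.863]);ey=np.array([-.863,.505])
for q in[(-.014,-.011),(-.014,.054),(.096,-.011),(.096,.054)]:
    u=pix(c,np.r_[M+q[0]*ex+q[1]*ey,.084]);print(u);cv2.circle(f,tuple(int(x) for x in u),3,(255,0,0),1)
for q in[(0,-.09),(0,.09),(.115,.09),(.115,-.09)]:
    u=pix(c,np.r_[M+q[0]*ex+q[1]*ey,.014]);print(u);cv2.circle(f,tuple(int(np.clip(x,-999,999)) for x in u),3,(0,0,255),1)
cv2.imwrite("pics/p3.png",cv2.resize(f[0:400,130:530],(800,800))[:600][:,:,::-1])
E
```

```text
clock: 7.32
position: [0.3591, -0.3794, 0.2294]
orientation: [[0.502, 0.865, -0.001], [0.865, -0.502, 0.002], [0.002, -0.002, -1.0]]
ft_force: [-0.5, -0.5, 0.4]
opening: 0.0241
grip_force: 0.0
[364.00829492  87.34488944]
[283.82925173  87.01506453]
[368.89575315 -72.90129592]
[280.53758407 -73.2450293 ]
[436.6871646   83.34294065]
[254.38765926  82.5941252 ]
[249.06197249 -53.37458623]
[447.09667221 -52.59866686]
```

View pics/p3.png

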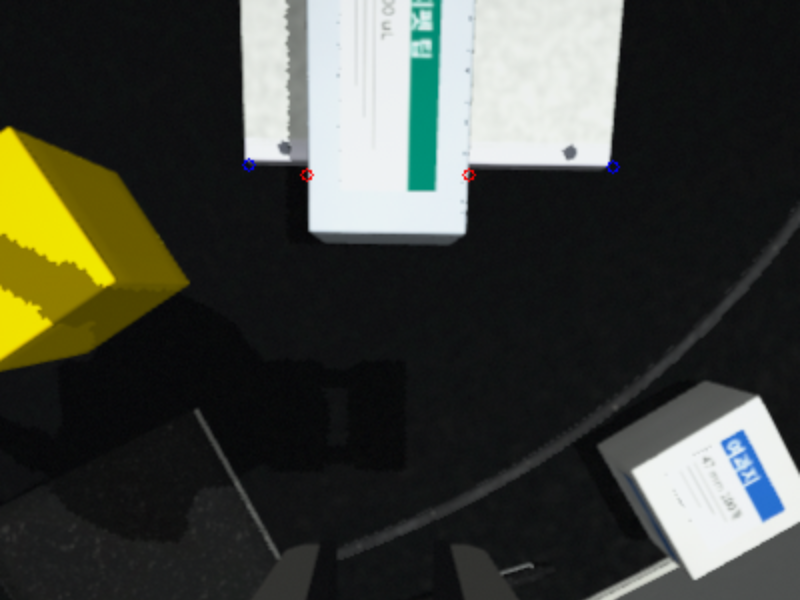

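The carton lies square to the edge, but its foot edge (crop row about 235) overhangs more than the expected row 175. I quantify that.

```bash
python3 - <<'E'
from bench import *
from h import *
c=dict(np.load("w3.npz"))
M=np.array([.4433,-.2781]);ex=np.array([.505,.863]);ey=np.array([-.863,.505])
for u,v,z in[(310,233,.084),(466,235,.084),(308,0,.084),(472,0,.084),(245,163,.014),(610,167,.014)]:
    q=ray(c,130+u/2,v/2,z)[:2]-M;print(u,v,q@ex,q@ey)
t=capture("top");f=t["frame"].copy()
for x,y,z in((-.032,-.011,.084),(-.032,.054,.084),(.078,-.011,.084),(.078,.054,.084)):
    u=pix(t,np.r_[M+x*ex+y*ey,z]);print(u);cv2.circle(f,tuple(int(round(k)) for k in u),1,(255,0,0),-1)
cv2.imwrite("pics/t4.png",cv2.resize(f[150:300,190:340],(600,600),interpolation=cv2.INTER_CUBIC)[:,:,::-1])
E
```

```text
310 233 -0.03671947252108114 0.05352196712219746
466 235 -0.03725060001351537 -0.01092455567126731
308 0 0.04835937543495747 0.05248488019025758
472 0 0.04858159012823171 -0.010481657705255196
245 163 0.0009973987505416428 0.0918021236870405
610 167 -0.00015064018841559948 -0.08832855673519456
[293.83106491 227.71812051]
[276.36421777 258.10685696]
[242.94511486 199.85918253]
[225.08775423 229.57859143]
```

View pics/t4.png

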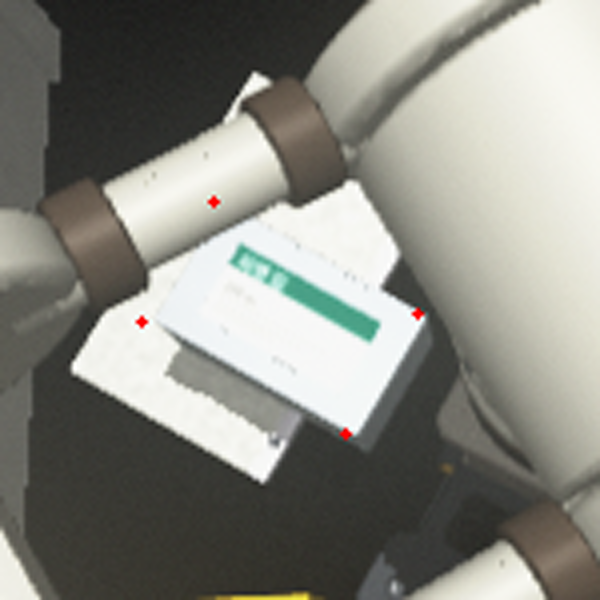

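The overhang is about 37 mm because the carton slid back as it landed. I push its foot end gently about 23 mm onto the board.

```bash
python3 -m creep '[[-0.48,3,0,4,0,0,0],[-0.48,4,0,9,0,0,0],[-0.48,4,0,14,0,0,0],[-0.48,4,0,17.5,0,0,0],[-0.48,4.5,0,18.2,0,0,0],[-0.48,6,0,18.2,0,0,0],[-0.48,7.5,0,18.2,0,0,0],[-0.48,8,0,18.2,0,0,0],[-0.48,8.3,0,18.2,0,0,0],[-0.48,8.6,0,18.2,0,0,0],[-0.48,8.9,0,18.2,0,0,0],[-0.48,9.2,0,18.2,0,0,0],[-0.48,9.5,0,18.2,0,0,0],[-0.48,9.8,0,18.2,0,0,0],[-0.48,10.1,0,18.2,0,0,0],[-0.48,10.3,0,18.2,0,0,0],[-0.48,10.45,0,18.2,0,0,0],[-0.48,10.6,0,18.2,0,0,0],[-0.48,10.6,0,18.2,0,0,0]]'
python3 -m creep '[[-0.48,-1.5,0,0,0,0,0],[-0.48,-5,0,-2,0,0,0],[-0.48,-9,0,-8,0,0,0],[-0.48,-13,0,-14,0,0,0],[-0.48,-15,0,-19,0,0,0],[-0.48,-15,0,-20,0,0,0],[-0.48,-15,0,-20,0,0,0]]'
python3 - <<'E'
from bench import *
from h import *
s=state();p=np.array(s["position"]);R=np.array(s["orientation"])
c=capture("wrist");f=c["frame"].copy()
W=np.eye(4);W[:3,:3]=R;W[:3,3]=p;W=W@np.array(c["tool_from_camera"])
c["attitude"]=W[:3,:3];c["position"]=W[:3,3]
np.savez("w5.npz",mtx=c["mtx"],attitude=W[:3,:3],position=W[:3,3])
M=np.array([.4433,-.2781]);ex=np.array([.505,.863]);ey=np.array([-.863,.505])
for q in[(-.014,-.011),(-.014,.054)]:
    u=pix(c,np.r_[M+q[0]*ex+q[1]*ey,.084]);print(u);cv2.circle(f,tuple(int(x) for x in u),3,(255,0,0),1)
cv2.imwrite("pics/p5.png",cv2.resize(f[0:300,130:530],(800,600))[:,:,::-1])
E
```

```text
clock: 9.8
position: [0.4123, -0.2886, 0.0485]
orientation: [[0.502, 0.865, -0.0], [0.865, -0.502, 0.0], [0.0, -0.0, -1.0]]
ft_force: [-0.3, -0.2, -0.2]
opening: 0.024
grip_force: 0.0
clock: 10.68
position: [0.3366, -0.4203, 0.2504]
orientation: [[0.503, 0.864, 0.002], [0.864, -0.503, -0.003], [-0.002, 0.003, -1.0]]
ft_force: [0.1, -0.3, -1.4]
opening: 0.0242
grip_force: 0.0
[360.31757132  30.1908659 ]
[282.25190923  29.89041226]
```

View pics/p5.png

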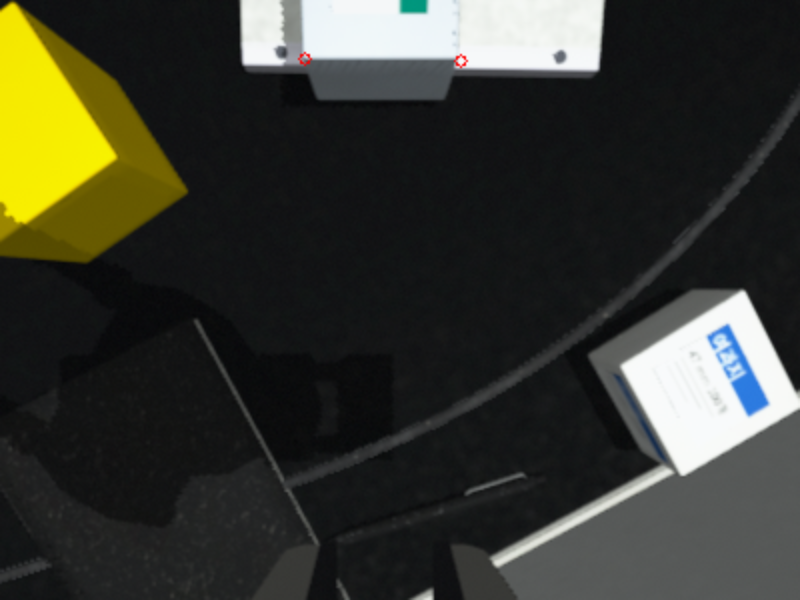

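The foot edge is now at crop row about 59, matching the 14 mm overhang mark. It is parallel to the board edge, the filter box hasn't moved, and the robot is clear.

```bash
python3 -c "from bench import *;print(hand_in())"
```

```text
the job is handed in; nothing more can be done
None
```

The tip carton was tipped over the metal edge and lies flat on the board on its underside, square to the edge with about 14 mm overhang; it slid back about 23 mm on landing, so I pushed its foot end back in, left the filter carton untouched, and handed the job in at about 11 s.

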